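# Set the stirrer four clicks faster and start it

## Robot

A 7-joint arm with a two-finger parallel gripper is mounted at the origin on the work surface. World frame = base frame: x ahead of the robot, y to its left, z up, the work surface at z = 0. Lengths are in m, angles in rad, forces in N, time in s.
With the tool pointing down it reaches from about 0.425 to 0.825 m from the base axis. Payload 3.6 kg.
Tool frame: the origin (TCP) lies where the fingers leave the gripper's body, on its centre line; the fingertips stand 73 mm ahead of it and the grasp point (between the pads) lies 54 mm ahead of it; z points along the fingers, y is the line along which they close (so a half turn about z gives the same grasp; the last joint's range is limited). The gripper opens to 85 mm and grips with 20 to 120 N. Pads are 22 mm wide; open, the fingers measure 114 mm over their backs; the gripper's body (76 mm by 85 mm) begins 54 mm behind the grasp point. The pads swing forward as they close: fully open they stand 13 mm farther back than shut.
Start: joints at [1.161, 0.615, -0.013, 1.423, 0.008, 1.103, -0.04], TCP at [0.243, -0.603, 0.304] pointing down, gripper open.
Joint ranges: [-3.12, 3.12], [-0.3, 2.06], [-1.34, 1.32], [0.26, 2.42], [-1.36, 4.5], [0.01, 1.98], [-2.84, 2.84]. Speed limits (rad/s): [2.79, 2.79, 3.14, 3.14, 3.14, 3.14, 3.14].

## Interface

Orientations are given as a unit quaternion [x, y, z, w].
In Python, from station import arm, snapshot, camera_info, ticket gives the robot as it stands. Calls block until the motion is done:
- arm.movep(position, orientation): joint-space move of the TCP to a pose.
- arm.line_to(position, velocity=0.15, ori=None): straight line of the TCP; ori=None keeps the orientation; velocity is the mean speed in m/s.
- arm.move_j(angles): joint-space move.
- arm.move_gripper(opening, effort=None): opening from 0.0 (shut) to 1.0 (fully open); effort is the grip in N (None keeps the last); returns when the fingers have stopped.
- arm.pause(seconds).
- arm.ik(position, orientation): joint angles nearest the present ones, or None.
- snapshot(name): name is "side" or "top" or "wrist"; returns the picture (480x640x3 uint8, blue, green, red); there is no depth.
- camera_info(name): a dict with "fx", "fy", "cx", "cy" (pixels), "R" (3x3) and "t" (3): a world point X has camera coordinates R X + t; the wrist camera has in their place "T_tool_cam" (4x4, takes a point from camera to tool coordinates, whose origin is the TCP and whose axes are the flange's). Camera axes: x right, y down, z forward; pixel columns grow to the right and rows downward; lengths in m; the calibration is good to about 2 mm. A picture is of the moment at which its call begins: read the wrist's pose just before it. camera_info takes no time and is no camera call.
A pose or a line that the arm cannot do raises arm.MotionError and nothing moves.
- ticket.finish_job(): hands the job in; it is judged then, once.
Readings, each from a call of its own:
- arm.read_time(): time.
- arm.read_joint_positions(): joint angles.
- arm.read_dq(): joint speeds.
- arm.read_effort(): joint torques, N m.
- arm.read_tool_pos(): TCP position.
- arm.read_eef_rot(): TCP orientation.
- arm.read_ft_force(): force on the tool from outside, world axes, zero at the start.
- arm.read_wrist_torque(): the same for the moment, N m.
- arm.read_opening(): opening from 0.0 (shut) to 1.0 (fully open).
- arm.read_finger_force(): force on a finger pad.
Only numpy, scipy, OpenCV 4.12 (cv2) and the standard library are available. Lean on these libraries where they do the work, as an engineer would, in place of code of your own. Each camera call takes 0.05 s, during which the arm holds its last target. There are 200 camera calls.

## Task

Speed up the magnetic stirrer: with a fingertip, push its click-stop speed dial clockwise (seen from above) by exactly four clicks from where it stands, without pushing on beyond the fourth. Then press the start button fully down and let it come back up. Nothing is to be gripped or lifted; push gently, and leave the beaker and the other things around where they stand.

Things in the scene. Friction and masses are not known exactly. Their poses are not given: they have to be found in the camera images.
- stirrer: white magnetic stirrer, fixed to the bench, 200 mm (its x) by 300 mm (its y), flat deck 60 mm above the bench. Origin: centre of its underside; -x side towards the robot, z up. On its left half (+y) a round steel plate 136 mm across, top at 74 mm, carries the beaker; the right half (-y) is the control deck with the dial and, 100 mm nearer the robot, the start button
- dial_axis (a point): point on the dial's upright axis, at the top of its grip bar, 93 mm above the bench, at stirrer-frame x 35, y -75 mm. The dial is a metal disc 84 mm across, its top 70 mm above the bench; a straight black grip bar 80 mm long, 11 mm thick, 23 mm tall stands on the disc across the axis, 40 mm to each side: a fingertip can push the side of either end
- pointer_tip (a point): top of the pointer end of the dial's grip bar (the end with the white line), 40 mm from the axis, 93 mm above the bench; the direction from dial_axis to here is the bar's direction
- dial (a joint): angle of the speed dial (rad), growing clockwise from above. Notches every 30 deg (0.5236): 0, 0.524 ... 3.665, each with a mark on the deck, stops just beyond first and last. Starts in one of the first three. Takes 0.15 N m (4 to 5 N near the bar's end) to push over a click; 4 deg past half way it snaps by itself into the next notch, ahead of the finger, and stays there when let go
- start (a joint): travel of the start button (m): 0 up, 0.006 fully down; sprung, 5 N when fully down, comes up by itself
- start_top (a point): centre of the top of the start button, a round white push button 24 mm across in a grey collar, on the deck corner nearest the robot, at stirrer-frame x -64, y -100 mm; pressed straight down
- beaker: open glass laboratory beaker, 68 mm across and 85 mm tall, standing on the stirrer's round plate; origin: centre of its underside, z up. A bystander
- vial: small capped white pot, 22 mm across and 42 mm tall, standing on the stirrer's deck near its robot-side edge; origin: centre of its underside. A bystander
- washbottle: white plastic wash bottle with a cap, 64 mm across and 150 mm tall, left of the stirrer; origin: centre of its underside. A bystander
- amber: amber glass bottle with a black cap, 54 mm across and 105 mm tall, right of the stirrer; origin: centre of its underside. A bystander
- flask: conical glass flask, 72 mm across the foot and 108 mm tall, behind the stirrer; origin: centre of its underside. A bystander
- rack: wooden rack with glass tubes, 55 x 150 mm and 127 mm tall, behind the stirrer's deck; origin: centre of its underside. A bystander
- spatula: flat steel laboratory spatula, 170 mm long, 5 mm thick, lying on the bench right of the stirrer; its own x is its length. A bystander

How it is judged:
On the way, in this order (a step that is already met when the one before it is completed fails the run):
1. the dial rests four clicks clockwise of where it began, the button not yet pressed (distance of pointer_tip from where it was at the start of the episode between 0.0667 and 0.0716 m and value of joint dial above 1.9 rad and value of joint start below 0.002 m), for 0.3 s.
2. the start button is pressed fully down (distance of pointer_tip from where it was at the start of the episode between 0.0667 and 0.0716 m and value of joint dial above 1.9 rad and value of joint start above 0.0045 m), for 0.05 s.
3. the button has come back up (distance of pointer_tip from where it was at the start of the episode between 0.0667 and 0.0716 m and value of joint dial above 1.9 rad and value of joint start below 0.0015 m), for 0.2 s.
At the end, for the whole second after the job is handed in: The dial rests in the notch 120 degrees (four clicks) clockwise of its start, within 7 degrees, and is still; the start button is up again (within 1.5 mm); the beaker stands upright on its plate; beaker and vial are within 12 mm, the other bystanders within 20 mm, of where they began (all of step 3 and velocity of joint dial between -0.1 and 0.1 rad/s and distance of each of beaker, vial from where it was at the start of the episode below 0.012 m and distance of each of washbottle, amber, flask, rack, spatula from where it was at the start of the episode below 0.02 m and angle between beaker's own z axis and vertical below 0.1 rad); the robot touches nothing.
It fails at once if the dial is pushed beyond the fourth click (more than 20 degrees past it) (distance of pointer_tip from where it was at the start of the episode above 0.0752 m).
It fails at once if the start button is pressed before the dial is at the fourth click (value of joint start above 0.003 m and distance of pointer_tip from where it was at the start of the episode below 0.0635 m).
It fails at once if the dial is pinched or forced: more than 25 N between the fingers and the dial (contact force between the fingers and dial above 25 N).
It fails at once if the stirrer is leaned on with more than 40 N (contact force between the arm and stirrer above 40 N).
It fails at once if a bystander is shoved or lifted (beaker or vial more than 12 mm, another more than 20 mm from where it began) (distance of any of beaker, vial from where it was at the start of the episode above 0.012 m or distance of any of washbottle, amber, flask, rack, spatula from where it was at the start of the episode above 0.02 m).
It also fails if it takes over 58 s, if anything falls off the work surface, if the arm or the gripper's body presses on something with over 40 N, if the wrist force passes 120 N, or if a joint passes its speed limit or range.

## Working session

There is one attempt and no reset: what is moved stays moved. The work goes in short steps, each a Python script; the robot and the scene stay as the last script left them, time stands still between calls to the robot, and variables do not carry over. Pictures are saved under pics/ and viewed, at most 10 in all, crops included, and the job is handed in when it is done.

```bash
ls; mkdir -p pics; python3 - <<'E'
from station import arm,snapshot,camera_info
import cv2
for n in("top","side"):
    cv2.imwrite(f"pics/{n}0.png",snapshot(n)); c=camera_info(n); print(n,c)
print(camera_info("wrist")); print(arm.read_eef_rot(),arm.read_tool_pos(),arm.read_time())
E
```

```text
pics
top {'fx': 581.135991364528, 'fy': 581.135991364528, 'cx': 325.2774935286301, 'cy': 231.1323352372743, 'R': array([[ 0.02183142, -0.99970933, -0.01023003],
       [-0.98928766, -0.02012429, -0.14458539],
       [ 0.14433749,  0.01327695, -0.98943944]]), 't': array([0.05324257, 0.64728717, 1.14105424])}
side {'fx': 558.6918426616362, 'fy': 558.6918426616362, 'cx': 316.16004255417795, 'cy': 240.1423886883205, 'R': array([[ 0.99891325, -0.04658879,  0.00134008],
       [-0.02581458, -0.5769737 , -0.81635468],
       [ 0.03880617,  0.81543291, -0.57754935]]), 't': array([-0.62149169,  0.13483035,  0.92259588])}
{'fx': 341.68532422369157, 'fy': 341.68532422369157, 'cx': 315.18137319972465, 'cy': 239.39130884306013, 'T_tool_cam': array([[ 5.38866702e-04, -9.46617104e-01, -3.22359688e-01,
         8.25106174e-02],
       [ 9.99999718e-01,  6.78687368e-04, -3.21350728e-04,
        -4.70589858e-04],
       [ 5.22977544e-04, -3.22359424e-01,  9.46617203e-01,
        -7.10211373e-02],
       [ 0.00000000e+00,  0.00000000e+00,  0.00000000e+00,
         1.00000000e+00]])}
[ 9.81729818e-01  1.90276363e-01 -2.49419842e-04 -1.18682157e-03] [ 0.24259893 -0.60245707  0.30280798] 0.1
```

View pics/top0.png

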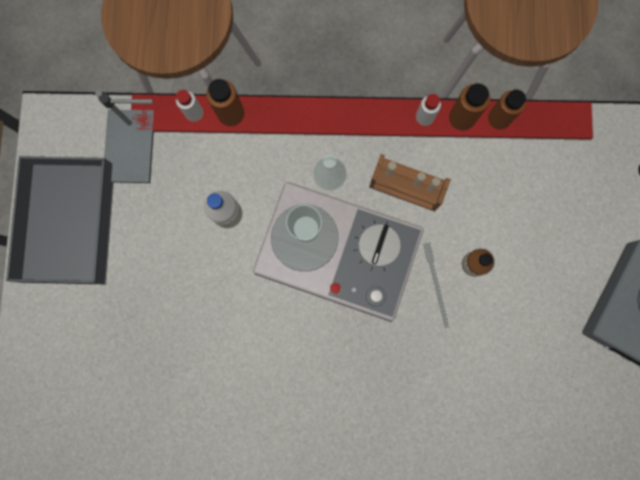

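View pics/side0.png

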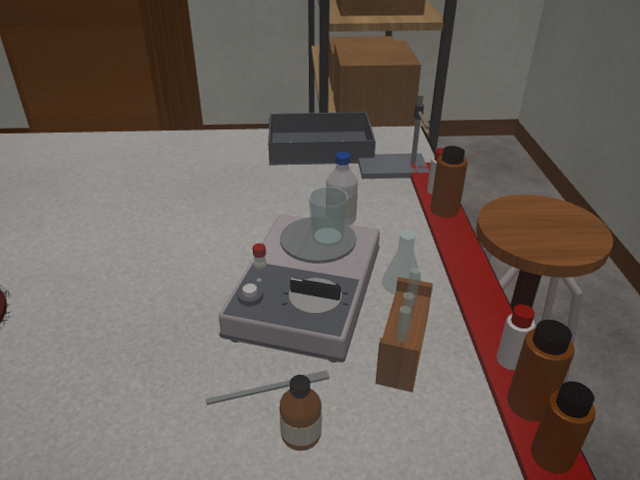

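```bash
cat > h.py <<'E'
import numpy as np,cv2
from station import arm,snapshot,camera_info
def ray(n,uv,z):
    c=camera_info(n);R=c['R'];C=-R.T@c['t']
    d=R.T@np.array([(uv[0]-c['cx'])/c['fx'],(uv[1]-c['cy'])/c['fy'],1]);return (C+d*(z-C[2])/d[2])
def proj(n,X):
    c=camera_info(n);p=c['R']@np.array(X)+c['t'];return np.array([c['fx']*p[0]/p[2]+c['cx'],c['fy']*p[1]/p[2]+c['cy']])
E
python3 - <<'E'
from h import *
im=cv2.imread('pics/top0.png')
x0,y0=240,170
cv2.imwrite('pics/c.png',cv2.resize(im[170:330,240:440],None,fx=4,fy=3.75*16/15,interpolation=cv2.INTER_CUBIC)[:600])
for uv in [(288,184),(422,230),(392,319),(254,272)]: print(uv,ray('top',uv,.06).round(4))
for n,uv in [('dial',(379,244)),('btn',(376.5,296.5))]: print(n,ray('top',uv,.07).round(4))
E
```

```text
(288, 184) [0.7402 0.1452 0.06  ]
(422, 230) [ 0.6505 -0.1286  0.06  ]
(392, 319) [ 0.4714 -0.069   0.06  ]
(254, 272) [0.5585 0.2078 0.06  ]
dial [ 0.6189 -0.0413  0.07  ]
btn [ 0.5146 -0.0372  0.07  ]
```

View pics/c.png

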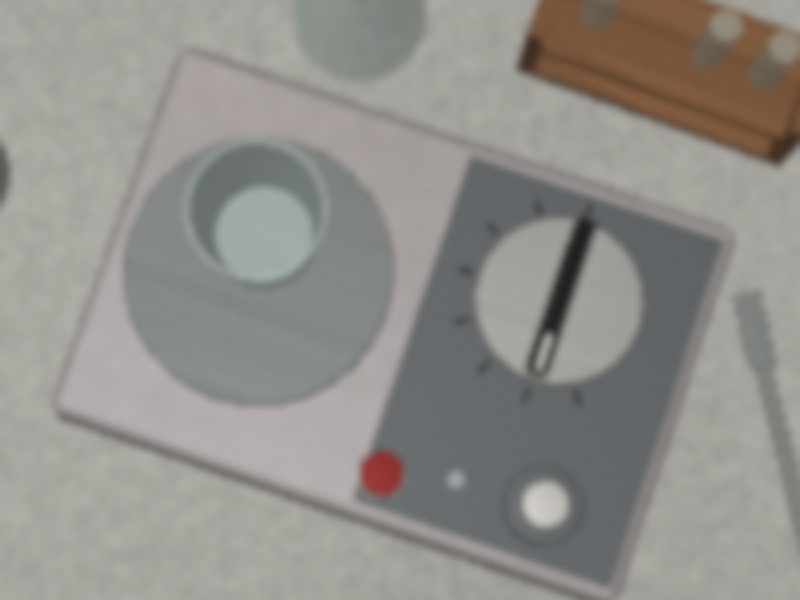

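```bash
cat > m.py <<'E'
from h import *
im=cv2.imread('pics/top0.png');g=im.max(2);roi=np.zeros_like(g);cv2.fillPoly(roi,[np.array([(358,214),(416,232),(388,312),(336,292)])],255)
m=((g>135)&(roi>0)).astype(np.uint8)
cs=[c for c in cv2.findContours(m,0,1)[0] if cv2.contourArea(c)>60]
n,l,s,ce=cv2.connectedComponentsWithStats(m)
pts=np.vstack([c for c in cs if c[:,0,1].mean()<272])
e=cv2.fitEllipse(cv2.convexHull(pts));print('dial',e,ray('top',e[0],.07))
for c in cs:
    if c[:,0,1].mean()>=280: M=cv2.moments(c);uv=(M['m10']/M['m00'],M['m01']/M['m00']);print('btn',uv,cv2.contourArea(c),ray('top',uv,.07))
b=((g<70)&(roi>0)).astype(np.uint8);cv2.circle(b,(379,245),23,2,1)
yy,xx=np.where(b==1);k=(np.hypot(xx-380,yy-244)<24);yy,xx=yy[k],xx[k]
P=np.array([ray('top',(x,y),.093)[:2] for x,y in zip(xx,yy)]);c=P.mean(0);v=np.linalg.svd(P-c)[2][0];t=(P-c)@v
print('bar',c,v,np.degrees(np.arctan2(v[1],v[0])),t.min(),t.max(),c+v*(t.min()+t.max())/2)
print('beaker',ray('top',(305.7,228.7),.074),'amber cap',ray('top',(486,260),.105),'pot',ray('top',(335.3,288),.102))
E
python3 m.py
```

```text
dial ((379.1506652832031, 244.81381225585938), (40.12688064575195, 41.182498931884766), 105.13526916503906) [ 0.61729811 -0.04157644  0.07      ]
btn (375.6451077943615, 295.57048092868985) 100.5 [ 0.51635693 -0.03552311  0.07      ]
bar [ 0.62709068 -0.04432943] [-0.9505044   0.31071109] 161.8979109927188 -0.02943476146200326 0.02887737115040321 [ 0.62735558 -0.04441603]
beaker [0.64624747 0.10578807 0.074     ] amber cap [ 0.58774839 -0.24447993  0.105     ] pot [0.52800197 0.044476   0.102     ]
```

```bash
cat >> h.py <<'E'
from scipy.spatial.transform import Rotation as Ro
AX=np.array([.6173,-.0416]);A0=-18.1
def pose(th,z,gap=0.,r=.030,s=1):
    a=np.radians(A0-th);u=np.array([np.cos(a),np.sin(a)]);n=np.array([-u[1],u[0]])
    p=AX+r*u+(.0165+gap)*n
    M=np.array([[s*n[0],s*u[0],0],[s*n[1],s*u[1],0],[0,0,-1]])
    return [p[0],p[1],z],Ro.from_matrix(M).as_quat()
E
python3 - <<'E'
from h import *
for s in(1,-1):
  for th in(0,40,80,118):
    q=arm.ik(*pose(th,.155,s=s)); print(s,th,None if q is None else np.round(q,2))
E
```

```text
1 0 [ 0.18  0.79 -0.29  1.56  0.28  0.83 -0.53]
1 40 [ 0.13  0.78 -0.12  1.57  0.12  0.8  -1.06]
1 80 [ 0.04  0.75  0.07  1.63 -0.07  0.76 -1.57]
1 118 [-0.07  0.74  0.26  1.7  -0.26  0.74 -2.06]
-1 0 [ 0.57  1.06 -1.15  1.55  1.02  1.22  2.06]
-1 40 [ 0.61  1.06 -1.15  1.56  1.02  1.22  1.4 ]
-1 80 [ 0.45  0.84 -0.66  1.61  0.62  0.91  0.99]
-1 118 [ 0.39  0.78 -0.52  1.68  0.5   0.82  0.41]
```

```bash
python3 - <<'E'
from h import *
arm.move_gripper(0.0)
p,o=pose(0,.26,gap=.008); arm.movep(p,o); arm.pause(.3)
print(arm.read_time(),np.round(arm.read_tool_pos(),4),p,arm.read_ft_force())
T=np.eye(4);T[:3,:3]=Ro.from_quat(arm.read_eef_rot()).as_matrix();T[:3,3]=arm.read_tool_pos()
im=snapshot('wrist');c=camera_info('wrist');Tc=np.linalg.inv(T@c['T_tool_cam'])
a=np.radians(A0);u=np.array([np.cos(a),np.sin(a)])
P=[[*AX,.093],[*(AX+.04*u),.093],[*(AX-.04*u),.093],[.516,-.0352,.07]]
for X in P:
    q=Tc@[*X,1];uv=(c['fx']*q[0]/q[2]+c['cx'],c['fy']*q[1]/q[2]+c['cy']);print(uv);cv2.circle(im,(int(uv[0]),int(uv[1])),3,(0,0,255),1)
cv2.imwrite('pics/w1.png',im)
E
```

```text
3.675 [ 0.6534 -0.028   0.26  ] [np.float64(0.6534270444747864), np.float64(-0.027632657464041255), 0.26] [-0.71294348 -0.57716503 -0.05701558]
(np.float64(276.5375264498815), np.float64(271.9842987839774))
(np.float64(329.1304406734869), np.float64(271.9964265737563))
(np.float64(223.95526643004297), np.float64(271.97217345103024))
(np.float64(164.7242229321562), np.float64(288.1957810228846))
```

View pics/w1.png

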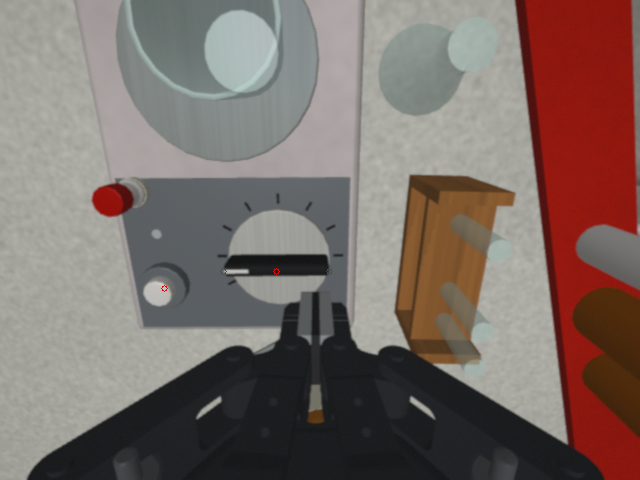

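```bash
python3 - <<'E'
from h import *
Z=.153
def f(): return np.array(arm.read_ft_force())
p,_=pose(0,Z,gap=.008); arm.line_to(p,.08); arm.pause(.2); f0=f(); print('down',f0,arm.read_tool_pos())
p,_=pose(0,Z,gap=.001); arm.line_to(p,.03); print('near',f()-f0)
for th in list(range(4,85,4)):
    p,o=pose(th,Z); arm.line_to(p,.03,ori=o); d=f()-f0; print(th,d.round(1),end=' ')
    if np.linalg.norm(d)>18: print('STOP');break
p,o=pose(th-5,Z,gap=.004); arm.line_to(p,.05,ori=o);arm.pause(.2)
print(arm.read_time()); cv2.imwrite('pics/top1.png',cv2.resize(snapshot('top')[170:330,240:440],None,fx=4,fy=3.75,interpolation=2))
E
```

```text
down [ 0.02620473 -0.17071086 -0.01895928] [ 0.65358289 -0.02762644  0.15341589]
near [0.05100013 2.1695842  0.39102423]
4 [ 1.1  3.6 -0. ] 8 [0.3 1.8 0.9] 12 [-0.3 -0.1  0.4] 16 [ 0.3  0.7 -0.3] 20 [0.9 0.4 0.3] 24 [-0.5  0.3 -0.2] 28 [-0.5  0.5 -0.8] 32 [ 2.8  3.9 -2.6] 36 [ 1.9  3.5 -0.4] 40 [-0.7  0.8 -0.1] 44 [0.6 0.5 1.3] 48 [-0.1  0.4 -0.2] 52 [-0.4 -0.2  0. ] 56 [-0.5  0.6 -0.3] 60 [ 1.8  1.3 -0.4] 64 [ 4.2  1.8 -3. ] 68 [2.1 1.4 0.5] 72 [ 0.4 -0.   1.5] 76 [-0.2  0.2 -0.4] 80 [-0.6 -0.5 -0.5] 84 [0.8 0.3 0.6] 11.5417
```

View pics/top1.png

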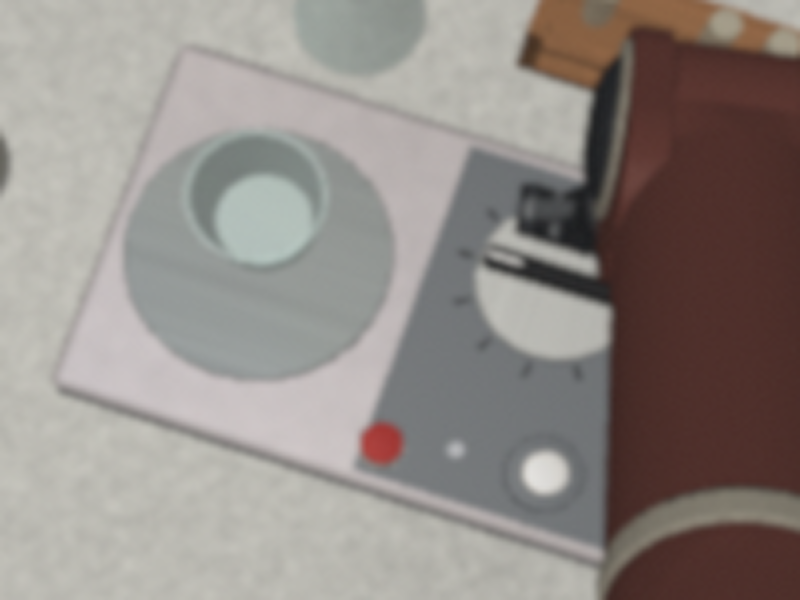

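```bash
python3 - <<'E'
from h import *
Z=.153
def f(): return np.array(arm.read_ft_force())
p,o=pose(79,Z,gap=.004); arm.line_to(p,.05,ori=o);arm.pause(.2);f0=f();pk=0
for th in range(84,106,2):
    p,o=pose(th,Z); arm.line_to(p,.03,ori=o); d=np.linalg.norm((f()-f0)[:2]); print(th,d.round(1),end=' ')
    pk=max(pk,d)
    if pk>2.5 and d<1.2 and th>=98: break
p,o=pose(th-6,Z,gap=.006); arm.line_to(p,.05,ori=o)
arm.line_to([p[0],p[1],.26],.12);arm.pause(.3)
print(arm.read_time()); cv2.imwrite('pics/top2.png',cv2.resize(snapshot('top')[170:330,240:440],None,fx=4,fy=3.75,interpolation=2))
cv2.imwrite('pics/side2.png',snapshot('side'))
T=np.eye(4);T[:3,:3]=Ro.from_quat(arm.read_eef_rot()).as_matrix();T[:3,3]=arm.read_tool_pos()
np.save('T2.npy',T);cv2.imwrite('pics/w2.png',snapshot('wrist'))
E
```

```text
84 0.8 86 0.5 88 0.7 90 0.6 92 3.5 94 4.4 96 3.5 98 3.2 100 1.5 102 0.7 16.3417
```

View pics/w2.png

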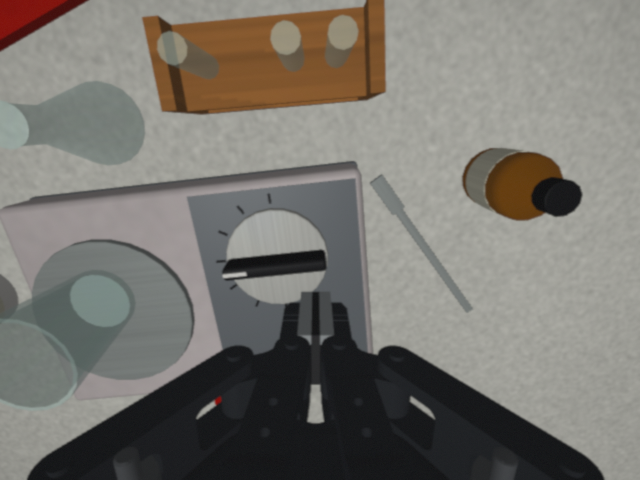

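The fourth click has not taken yet: the bar, (224,270) to (327,257), is still parallel to the deck edge, which is 90°. Contact occurs at θ≈bar angle, so I'll push on to about 114°.

```bash
python3 - <<'E'
from h import *
Z=.153
def f(): return np.array(arm.read_ft_force())
p,o=pose(79,.26,gap=.006); arm.line_to(p,.1,ori=o)
p,o=pose(79,Z,gap=.006); arm.line_to(p,.1,ori=o);arm.pause(.2);f0=f()
for th in list(range(83,92,4))+list(range(93,115,3)):
    p,o=pose(th,Z); arm.line_to(p,.03,ori=o); d=np.linalg.norm((f()-f0)[:2]); print(th,d.round(1),end=' ')
p,o=pose(th-6,Z,gap=.006); arm.line_to(p,.05,ori=o)
arm.line_to([p[0],p[1],.26],.12);arm.pause(.3)
print(arm.read_time())
cv2.imwrite('pics/w3.png',snapshot('wrist'))
E
```

```text
83 0.3 87 0.9 91 1.2 93 3.6 96 2.4 99 2.1 102 0.7 105 0.0 108 0.8 111 0.6 114 0.4 22.9583
```

View pics/w3.png

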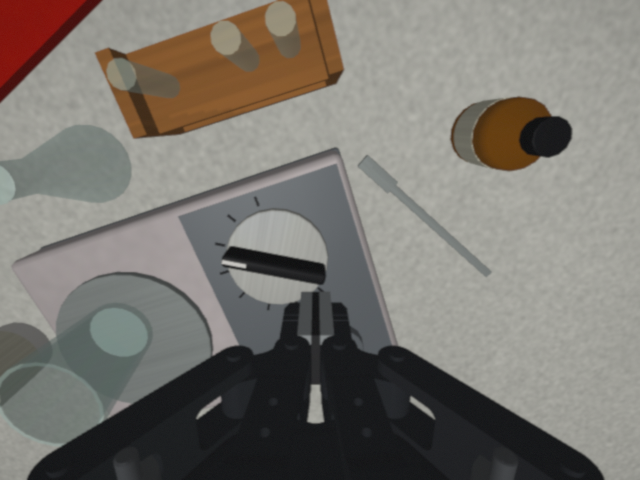

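The bar now points about 12° past the 108° tool yaw, so it is at 120° and the fourth click is done. Next is the button.

```bash
python3 - <<'E'
from h import *
# triangulate button: top pixel + first wrist view pixel (pose at th=0, z .26, gap 8mm)
p,o=pose(0,.26,gap=.008);p=[.6534,-.0280,.26]
T=np.eye(4);T[:3,:3]=Ro.from_quat(o).as_matrix();T[:3,3]=p
c=camera_info('wrist');C=T@c['T_tool_cam']
d1=C[:3,:3]@[(157.5-c['cx'])/c['fx'],(292-c['cy'])/c['fy'],1];c1=C[:3,3]
a=ray('top',(375.65,295.57),0);c2=a;d2=ray('top',(375.65,295.57),.1)-a
s=np.linalg.lstsq(np.c_[d1,-d2],c2-c1,rcond=None)[0];X1=c1+s[0]*d1;X2=c2+s[1]*d2
print(X1,X2); B=(X1+X2)/2
if not(.065<B[2]<.09 and np.hypot(B[0]-.5154,B[1]+.0346)<.006): raise SystemExit('check')
B[:2]=(B[:2]+[.5154,-.0346])/2
_,o=pose(90,.2)
p=arm.read_tool_pos();arm.line_to([B[0],B[1],.26],.15,ori=o)
arm.line_to([B[0],B[1],.073+B[2]+.010],.12);arm.pause(.3);f0=arm.read_ft_force()[2]
z=.073+B[2]+.006
for i in range(22):
    z-=.001;arm.line_to([B[0],B[1],z],.02);arm.pause(.05);f=arm.read_ft_force()[2]-f0
    print(round(z-.073,4),round(arm.read_tool_pos()[2]-.073,4),round(f,1))
    if f>9: break
arm.pause(.2);arm.line_to([B[0],B[1],.26],.06);arm.pause(.4);print(arm.read_time())
E
```

```text
[ 0.5158013  -0.03427742  0.08019227] [ 0.51598648 -0.03476373  0.08023553]
0.0852 0.0851 0.7
0.0842 0.0842 0.0
0.0832 0.0832 0.6
0.0822 0.0822 0.4
0.0812 0.0813 1.4
0.0802 0.0803 2.0
0.0792 0.0793 2.6
0.0782 0.0783 4.1
0.0772 0.0773 3.4
0.0762 0.0763 4.6
0.0752 0.0757 7.6
0.0742 0.0756 14.4
31.5417
```

```bash
python3 - <<'E'
from h import *
cv2.imwrite('pics/side4.png',cv2.resize(snapshot('side')[180:480,180:580],None,fx=2,fy=2))
E
```

```text
(no output)
```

View pics/side4.png

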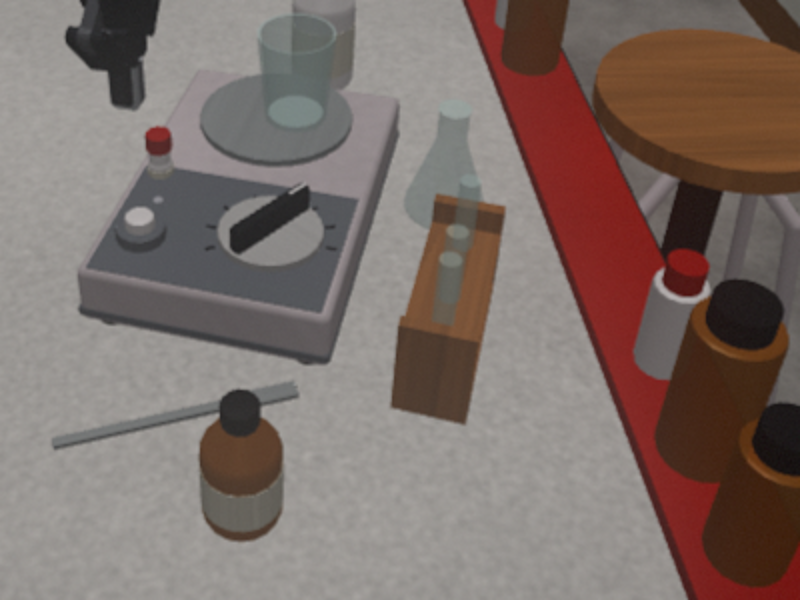

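The pointer end, at (300,188), lies at the 120° position. The button at (140,220) is up, nothing else has moved, and the gripper is clear.

```bash
python3 -c "
from station import ticket
print(ticket.finish_job())"
```

```text
the job is handed in; nothing more can be done
None
```

I turned the dial four clicks clockwise (the fourth took a second push), pressed the start button fully down (6 mm) and it came back up; nothing else moved in the last picture, and the job is handed in with no verdict shown.

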